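Flip the hot-metal marker to green

ROBOT

A 6-joint arm with a two-finger parallel gripper is mounted at the origin on the work surface. World frame = base frame: x ahead of the robot, y to its left, z up, the work surface at z = 0. Lengths are in m, angles in rad, forces in N, time in s.
With the tool pointing down it reaches from about 0.325 to 0.85 m from the base axis. Payload 4.4 kg.
Tool frame: the origin (TCP) lies at the very end of the fingers, on their centre line; the grasp point (between the pads) lies 19 mm behind it (hold_point_z is the distance from the TCP to the grasp point, in m); z points along the fingers, y is the direction in which the jaws open and shut (so a half turn about z gives the same grasp; the last joint's range is limited). The gripper opens to 94 mm and grips with 3 to 60 N. Pads are 16 mm wide; open, the fingers measure 119 mm over their backs; the gripper's body (75 mm by 177 mm) begins 78 mm behind the grasp point.
Start: joints at [-1.444, 0.207, 1.542, -0, 1.393, -0.15], TCP at [0.157, -0.553, 0.205] pointing down, gripper open.
Joint ranges: [-2.73, 2.73], [-0.86, 2.22], [0.23, 2.46], [-1.11, 4.25], [0.08, 2.63], [-2.82, 2.82]. Speed limits (rad/s): [2.79, 2.79, 3.14, 3.14, 3.14, 3.14].

INTERFACE

Orientations are given as [roll, pitch, yaw] about the fixed x, y, z axes, in that order (R = Rz(yaw) Ry(pitch) Rx(roll)).
In Python, from plant import get_state, get_image, camera_params, close_job, hold_point_z gives the robot as it stands.
- The arm moves only by the tool play_rows, never from a script. Its arguments are lists of equal length, an entry for each row: "linear": the shift along the tool's x, y, z in m, a list of three; "dr": the turn, a rotation vector about the tool's x, y, z in rad, a list of three; "claw": the opening in per cent of the stroke, from 0 (shut) to 100 (fully open). In form: {"linear": [[tx, ty, tz], ...], "dr": [[rx, ry, rz], ...], "claw": [claw, ...]}. A call has 1 to 8 rows; each row shifts and turns the commanded pose from where the row before left it, along the tool's axes as they then stand; what a row does not reach is not made up. A row lasts 1/8 s, in which the tool goes at most 62.5 mm and 10.7 degrees, less where a joint would pass 70% of its speed; a pose out of reach is approached as far as the arm can. A call with a gripper value outside its range is refused whole. The fingers move at their own pace and stop on an object; "force" is the grip in N (left out, the last holds). Time passes only in rows, so rows that do not move let the fingers close. It gives the time, the measured TCP pose, the force and the opening at its end, in the units of the state.
- get_state(): the state, without advancing time (a new reading comes with each control period).
- get_image(name): name is "scene" or "top" or "wrist"; returns the picture (480x640x3 uint8, blue, green, red); there is no depth.
- camera_params(name): a dict with "fx", "fy", "cx", "cy" (pixels), "rvec" (rotation vector, rad) and "tvec" (3), from world to camera coordinates, as OpenCV has them. Camera axes: x right, y down, z forward; pixel columns grow to the right and rows downward; lengths in m; the calibration is good to about 2 mm. A picture is of the moment at which its call begins: read the wrist's pose just before it. camera_params takes no time and is no camera call; for the wrist camera it gives the pose at the moment of the call.
- close_job(): hands the job in, once; it reports no verdict.
The state is a dict: "clock": time; "qpos": joint angles; "joint_velocities": joint speeds; "tau": joint torques, N m; "eef_pos": TCP position; "ee_rot": TCP orientation; "wrist_force": force on the tool from outside, world axes, zero at the start; "ft_torque": the same for the moment, N m; "width": finger opening in m.
Only numpy, scipy, OpenCV 4.12 (cv2) and the standard library are available. Lean on these libraries where they do the work, as an engineer would, in place of code of your own. Each camera call takes 0.05 s, during which the arm holds its last target. There are 200 camera calls.

TASK

The ball-topped part has cooled: with a fingertip, gently push the red marker in its bay up and right over its pivot, and press it down flat on the other side so that its green face shows. Pick nothing up: leave both parts, the other bay's marker and everything else on the bench as they are.

Things in the scene. Friction and masses are not known exactly. Their poses are not given: they have to be found in the camera images.
- bay_ball: Bay of the ball-topped part: fixed steel tray 200 x 170 x 12 mm (x -140 to 60, y -85 to 85) with a brick pad 70 x 110 mm, top 32 mm above the bench, centred at x = -95 mm, and a flip marker over the origin. Origin on the bench below the marker's pivot; x along the pivot axis, away from the brick; z up. The marker lies over the +y side (nearest the robot) with red up, over -y with green up.
- bay_ball_pivot (a point): Middle of that marker's axle, 65 mm above the bench, axes as bay_ball (x along the axle). Two grey rests for the plate (50 mm along x, 10 mm thick) stand at y = -50 and 50 mm, tops 4 mm below this point; two grey yoke cheeks (8 mm thick, 22 mm wide along y) stand at x = -44 and 44 mm, tops 8 mm above it.
- marker_ball (a joint): Angle of that marker: 0 = level over the bay's +y side, red up (starts between 0 and 0.2); 1.57 = straight up; 3.14 = level over the -y side, green up, its stop. The hinge is stiff (friction about 0.08 N m, no spring), so it stays where it is left and must be pushed all the way, then down onto the other rest; 2 to 6 N is enough.
- marker_ball_plate (a point): Middle of that marker's plate, 41 mm from the pivot axis; turns with it (y outwards, z out of the red face). The plate is 70 mm wide along the axle, 6 mm thick, 8 to 74 mm from the axis, about 80 g, red on one face and green on the other.
- marker_ball_tab (a point): Tip of that marker's thumb tab: a lip 50 mm wide, 38 mm long, 6 mm thick, bent at the plate's free edge 65 degrees to the red side. Red up and level, the tip is 89 mm out from the pivot axis and 34 mm above it, with free space below, so a finger outside, leaning with its tip under the tab, can lift it in an arc about the pivot. An upright finger pushed level jams. Green up, it points down and out.
- bay_square: The other cooling bay, with the square-headed part; identical tray, brick and marker, same axes as bay_ball.
- marker_square (a joint): Angle of the other marker, to be left alone (0 = red up; starts between 0 and 0.2). Same build and same directions as the other one.
- ball_part: Bright steel part with a round ball top (36 mm across) on a stem and a round foot 48 mm across, 96 mm tall, standing loose on its bay's brick; origin at the centre of its underside, z up. It marks which bay is meant.
- square_part: Dark steel part with a 30 mm square block on top of its stem and a round foot 48 mm across, 95 mm tall, standing loose on the other bay's brick; origin at the centre of its underside, z up.
- hammer: Hammer lying loose at the left side of the bays; about 0.3 m long; origin under its middle, x towards the head.
- wire_brush: Wire brush lying loose at the right side of the bays; origin under its middle, x towards the bristles.
- flux_can: Blue can, 66 mm across and 90 mm tall, standing loose at the far middle of the bench; origin at the centre of its underside.
- bar_stub: Steel bar stub, 40 mm across and 45 mm tall, standing loose between the bays; origin at the centre of its underside.
- spanner: Spanner lying loose between the left bay and the hammer; origin under its middle, x along it.
Not all that is in view belongs to the job. What is shaped like the ball_part but pink is not meant. Leave any yellow look-alike of the square_part alone.

How it is judged:
By the outcome, as a careful person would: the job done as asked, in the order asked, and still so for the second after the job is handed in, with the robot touching nothing.
It also fails if it takes over 54 s, if anything falls off the work surface, if the arm or the gripper's body presses on something with over 40 N, if the wrist force passes 120 N, or if a joint passes its speed limit or range.

## Working session

There is one attempt and no reset: what is moved stays moved. The work goes in short steps, Python scripts to look and compute and a tool call to move; the robot and the scene stay as the last step left them, time stands still between calls to the robot, and variables do not carry over. Pictures are saved under pics/ and viewed, about 8 in all and at most 12, crops included, and the job is handed in when it is done.

Besides the shell and the picture viewer there is one more tool, called in YAML: its name, and indented under it one key for each argument. play_rows: Moves the arm, as the interface text tells. Its arguments: {"type":"object","properties":{"linear":{"type":"array"},"dr":{"type":"array"},"claw":{"type":"array"},"force":{"type":"number"}},"required":["linear","dr","claw"]}

```bash
mkdir -p pics; ls; python3 - <<'E'
from plant import *
import cv2
for n in("scene","top"):
    cv2.imwrite(f"pics/{n}0.png",get_image(n)); print(n,camera_params(n))
print(get_state(),hold_point_z)
E
```

```text
pics
scene {'fx': 554.4178675663453, 'fy': 554.4178675663453, 'cx': 321.5356991869085, 'cy': 232.0964362136065, 'rvec': array([ 2.04110785,  1.28839061, -0.52053019]), 'tvec': array([-0.28691544, -0.32471245,  1.71823553])}
top {'fx': 562.1872247671798, 'fy': 562.1872247671798, 'cx': 322.2497487532108, 'cy': 240.54411850663243, 'rvec': array([ 2.13300516, -2.19360381,  0.11806328]), 'tvec': array([0.03255588, 0.63110527, 1.50321893])}
{'clock': 0.1, 'qpos': array([-1.44447982e+00,  2.07360962e-01,  1.54278526e+00, -1.14832208e-05,
        1.39348519e+00, -1.50493993e-01]), 'joint_velocities': array([ 0.0010922 , -0.00137697, -0.00384079,  0.00026021,  0.00014311,
        0.0010392 ]), 'tau': array([ 1.77066054e-04, -3.71861386e+01, -2.82292235e+01,  7.00338604e-02,
        3.10838374e-02, -5.60194690e-05]), 'eef_pos': array([ 0.15703848, -0.55239475,  0.2044043 ]), 'ee_rot': array([-3.13957525e+00, -2.94491998e-04,  2.76812236e-01]), 'wrist_force': array([-0.41963913, -0.10325176, -0.12646674]), 'ft_torque': array([0.01380721, 0.01678434, 0.03953828]), 'width': 0.09399061535353344} 0.0188
```

View pics/scene0.png

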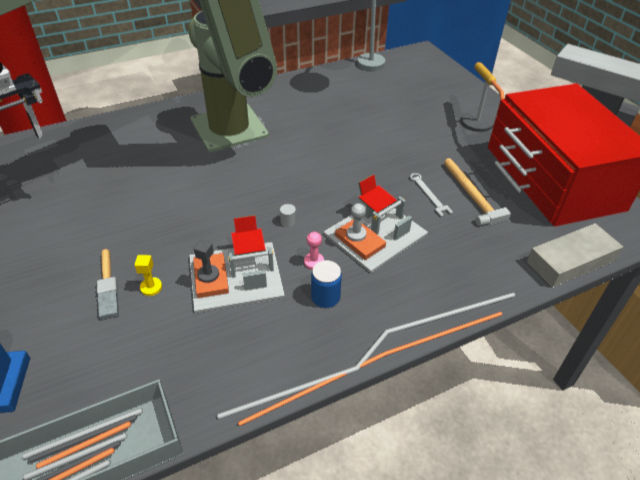

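View pics/top0.png

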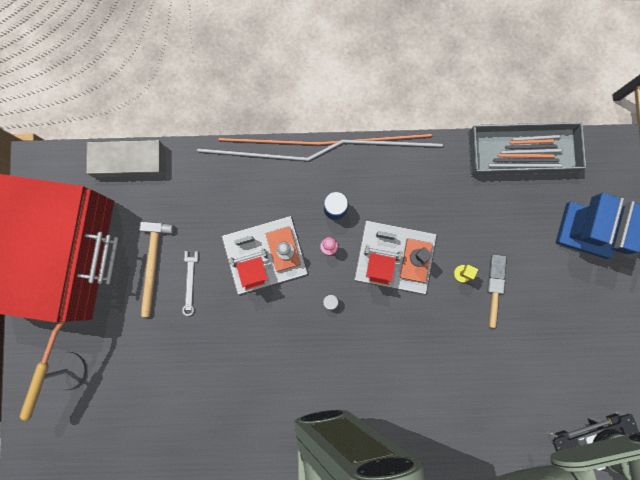

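Candidates: in the top view, the ball part (285,250) stands in the left bay with red marker (250,272). The square part (420,256) is in the right bay with marker (380,267). The pink look-alike is at (329,245) and the yellow one at (466,273). I choose the left bay and will check it in a close crop.

```bash
cat > h.py <<'E'
import numpy as np, cv2
from scipy.spatial.transform import Rotation as R
from plant import *
def proj(P,c):
    return cv2.projectPoints(np.asarray(P,float).reshape(-1,1,3),c["rvec"],c["tvec"],np.array([[c["fx"],0,c["cx"]],[0,c["fy"],c["cy"]],[0,0,1.]]),None)[0].reshape(-1,2)
def ray(uv,z,c):
    M=R.from_rotvec(c["rvec"]).as_matrix(); o=-M.T@c["tvec"]
    d=M.T@np.array([(uv[0]-c["cx"])/c["fx"],(uv[1]-c["cy"])/c["fy"],1]); return o+d*(z-o[2])/d[2]
def bay(P,b):  # b=x,y,yaw
    c,s=np.cos(b[2]),np.sin(b[2]); P=np.asarray(P,float).reshape(-1,3)
    return P@np.array([[c,-s,0],[s,c,0],[0,0,1]]).T+[b[0],b[1],0]
CORN=np.array([[60,-85,12],[-140,-85,12],[-140,85,12],[60,85,12]])/1000
def marker(a):  # plate corners, tab tip corners in bay coords (y,z turned by a)
    L=[]
    for x,y,z in [(-35,8,0),(35,8,0),(35,74,0),(-35,74,0),(-25,89,34),(25,89,34)]:
        L.append([x,y*np.cos(a)-z*np.sin(a),65+y*np.sin(a)+z*np.cos(a)])
    return np.array(L)/1000
E
python3 - <<'E'
from h import *
from scipy.optimize import least_squares
c=camera_params("top"); im=cv2.imread("pics/top0.png")
uv=np.array([(222,236),(291,217),(307,274),(238,294)],float)
f=lambda b:(proj(bay(CORN,b),c)-uv).ravel()
w=[ray(p,.012,c) for p in uv]; m=np.mean(w,0)
s=least_squares(f,[m[0],m[1],1.3]); b=s.x; print(b,s.fun.round(1))
# refine: maximise grey mask edge
hsv=cv2.cvtColor(im,cv2.COLOR_BGR2HSV)
k=5;x0,y0=205,200
cr=cv2.resize(im[y0:y0+110,x0:x0+120],None,fx=k,fy=k,interpolation=cv2.INTER_CUBIC)
q=lambda P:((proj(P,c)-[x0,y0]+.5)*k).astype(np.int32)
cv2.polylines(cr,[q(bay(CORN,b))],True,(255,255,0),1)
mk=q(bay(marker(.1),b)); cv2.polylines(cr,[mk[:4],mk[[2,3,4,5]]],True,(0,255,255),1)
cv2.imwrite("pics/c1.png",cr)
E
```

```text
[0.58849476 0.21464393 1.82165538] [-0.2 -0.4  0.  -1.   0.6  0.6 -0.4  0.7]
```

View pics/c1.png

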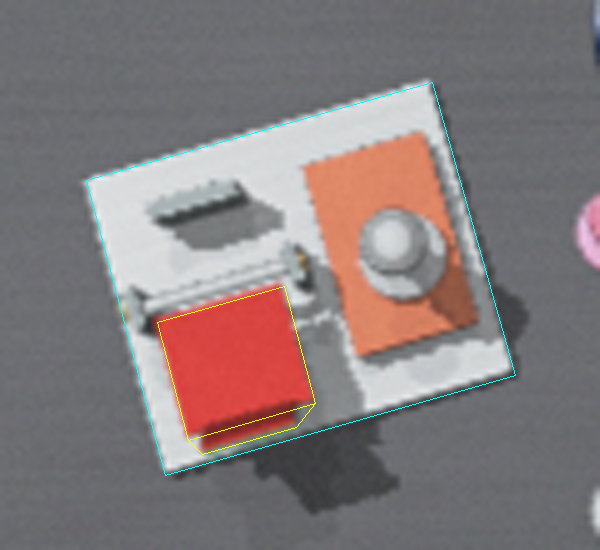

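The left bay is confirmed: the ball part stands on its brick at crop (400,245) and the tray and plate outlines fit the model to about 1 px. Bay pose is (0.588, 0.215), yaw 1.822. Now I shut the claw, rise and go over.

play_rows:
  linear:
    - [0,0,-0.03]
    - [0,0,-0.03]
    - [0.029,-0.0395,0]
    - [0.029,-0.0395,0]
    - [0.029,-0.0395,0]
    - [0.029,-0.0395,0]
    - [0.029,-0.0395,0]
    - [0.029,-0.0395,0]
  dr:
    - [0,0,0]
    - [0,0,0]
    - [0,0,0.005]
    - [0,0,0.005]
    - [0,0,0.005]
    - [0,0,0.005]
    - [0,0,0.006]
    - [0,0,0]
  claw: [0,0,0,0,0,0,0,0]
  force: 10

```text
clock: 1.1
eef_pos: [0.2634, -0.2771, 0.265]
ee_rot: [-3.141, -0.0, 0.25]
wrist_force: [1.1, -0.4, 0.2]
width: 0.0176
```

play_rows:
  linear:
    - [0.029,-0.0395,0]
    - [0.029,-0.0395,0]
    - [0.029,-0.0395,0]
    - [0.029,-0.0395,0]
    - [0.029,-0.0395,0]
    - [0.029,-0.0395,0]
    - [0.029,-0.0395,0]
    - [0.029,-0.0395,0]
  dr:
    - [0,0,0]
    - [0,0,0]
    - [0,0,0]
    - [0,0,0]
    - [0,0,0]
    - [0,0,0]
    - [0,0,0]
    - [0,0,0]
  claw: [0,0,0,0,0,0,0,0]

```text
clock: 2.1
eef_pos: [0.4096, 0.0864, 0.2652]
ee_rot: [3.141, 0.0, 0.251]
wrist_force: [1.1, -1.0, -0.5]
width: 0.0001
```

play_rows:
  linear:
    - [0.029,-0.0395,0]
    - [0.029,-0.0395,0]
    - [0,0,0]
    - [0,0,0]
    - [0,0,0]
    - [0,0,0]
    - [0,0,0]
  dr:
    - [0,0,0]
    - [0,0,0]
    - [0,0.17,0]
    - [0,0.17,0]
    - [0,0.17,0]
    - [0,0.17,0]
    - [0,0.17,0]
  claw: [0,0,0,0,0,0,0]

```text
clock: 2.98
eef_pos: [0.4458, 0.1757, 0.2657]
ee_rot: [3.141, -0.856, 0.251]
wrist_force: [-0.4, 0.2, -0.4]
width: 0.0005
```

```bash
cat > plan.py <<'E'
from h import *
B=np.array([.5885,.2146,1.822])
def T_of(a,e):  # bay-plane (y,z rel pivot) mm, of TCP touching plate at angle a with finger elevation e
    u=np.array([np.cos(a),np.sin(a)]);p=np.array([-u[1],u[0]]);ax=np.array([np.cos(e),np.sin(e)]);n=np.array([-ax[1],ax[0]])
    if a<e:
        E=74*u-3*p; return ax*(E@ax-15)+n*(E@n-8)
    return 59*u+p*(-3-8*abs(np.cos(a-e)))
def cur():
    s=get_state(); d=s["eef_pos"]-[B[0],B[1],.065]; c,sn=np.cos(B[2]),np.sin(B[2])
    M=R.from_euler("xyz",s["ee_rot"]).as_matrix(); z=M[:,2]
    by=np.array([-sn,c,0]); e=np.arctan2(-z[2],-z@by)
    return np.array([c*d[0]+sn*d[1],d@by,d[2]])*1000,e,s
def steps(path,c0,e0):  # path of (T,e) -> rows in tool frame
    out=[];T,e=np.array(c0,float),e0
    for T2,e2 in path:
        d=T2-T; # tool x = (-sin e? ) : x = horizontal-away rotated; z = -(cos e, sin e)
        z=-np.array([np.cos(e),np.sin(e)]); x=np.array([-np.sin(e),np.cos(e)])
        out.append((d@x/1000,d@z/1000,e0*0+(e-e2))); T,e=np.array(T2),e2
    return out
E
python3 - <<'E'
from plan import *
p,e,s=cur(); print("bay xyz mm",p.round(1),"elev deg",np.degrees(e))
t=T_of(0,e); ax=np.array([np.cos(e),np.sin(e)]);n=np.array([-ax[1],ax[0]])
t2=t-4*n; pre=t2+75*ax
print("touch",t,"under",t2,"pre",pre)
for r in steps([(pre,e),(t2,e)],p[1:],e): print(np.round(r,4))
M=R.from_euler("xyz",s["ee_rot"]).as_matrix(); print(M.round(3))
c=camera_params("scene"); im=cv2.imread("pics/scene0.png"); k=5;x0,y0=320,165
out=[]
for a in(0,.1,.2):
    cr=cv2.resize(im[y0:y0+110,x0:x0+80],None,fx=3.3*1,fy=3.3,interpolation=cv2.INTER_CUBIC)
    q=((proj(bay(marker(a),B),c)-[x0,y0]+.5)*3.3).astype(np.int32)
    cv2.polylines(cr,[q[:4],q[[2,3,4,5]]],True,(0,255,255),1); out.append(cr)
cv2.imwrite("pics/s1.png",np.hstack(out))
E
```

```text
bay xyz mm [ -2.2 147.9 200.7] elev deg 40.96154155554889
touch [ 67.91717179 -18.8744827 ] under [ 70.53938099 -21.8950818 ] pre [127.17561406  27.27134072]
[-0.1174  0.1293  0.    ]
[-0.     0.075  0.   ]
[[ 0.635  0.248  0.732]
 [ 0.163 -0.969  0.187]
 [ 0.755  0.    -0.656]]
```

View pics/s1.png

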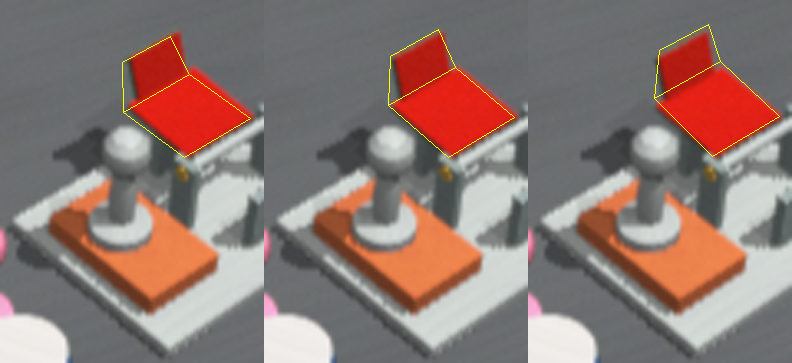

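The marker stands at about 0.1 to 0.15 rad in the scene view. Next: down outside the tab, then in under the plate's edge.

play_rows:
  linear:
    - [-0.0235,-0.002,0.0259]
    - [-0.0235,-0.002,0.0259]
    - [-0.0235,-0.002,0.0259]
    - [-0.0235,-0.002,0.0259]
    - [-0.0235,-0.002,0.0259]
    - [0,0,0]
    - [0,0,0]
  dr:
    - [0,0,0]
    - [0,0,0]
    - [0,0,0]
    - [0,0,0]
    - [0,0,0]
    - [0,0,0]
    - [0,0,0]
  claw: [0,0,0,0,0,0,0]

```text
clock: 3.85
eef_pos: [0.4613, 0.1938, 0.121]
ee_rot: [-3.126, -0.847, 0.253]
wrist_force: [0.8, 0.3, 0.3]
width: 0.0003
```

```bash
python3 - <<'E'
from plan import *
p,e,s=cur(); print(p.round(1),np.degrees(e).round(1),s["wrist_force"].round(1))
im=get_image("scene"); c=camera_params("scene")
u=proj(bay([[0,.08,.065]],B),c)[0].astype(int)
a=cv2.resize(im[u[1]-70:u[1]+60,u[0]-80:u[0]+80],None,fx=3.5,fy=3.5,interpolation=cv2.INTER_CUBIC); cv2.imwrite("pics/v1.png",a)
E
```

```text
[ 11.4 128.4  56. ] 41.5 [0.8 0.3 0.3]
```

View pics/v1.png

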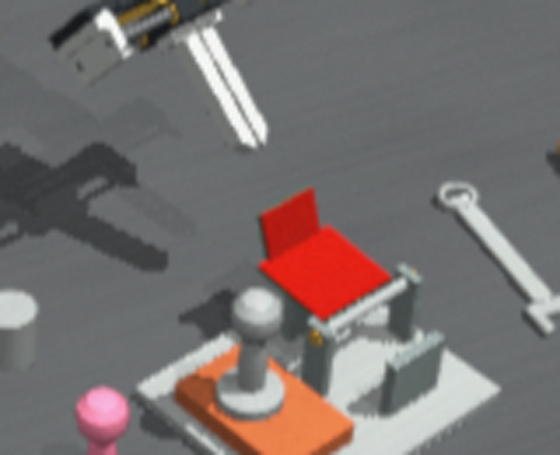

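The finger tip (crop 260,140) is outside the tab (285,225) and clear of it, but 29 mm higher than I commanded. I'll check the joints.

```bash
python3 - <<'E'
from plan import *
p,e,s=cur(); print(p.round(1),np.degrees(e),s["qpos"].round(3),s["joint_velocities"].round(3))
E
```

```text
[ 11.4 128.2  56.3] 41.414002194135335 [ 0.171 -0.24   2.461  0.797  0.108  0.722] [-0.002 -0.007  0.     0.014 -0.    -0.016]
```

Joints 3 and 5 are at their limits with this much lean. I'll steepen the finger by about 15° at this height and come down again.

play_rows:
  linear:
    - [0,0,-0.015]
    - [0,0,0]
    - [0,0,0]
    - [0,0,0]
    - [0,0,0]
  dr:
    - [0,0,0]
    - [0,-0.09,0]
    - [0,-0.09,0]
    - [0,-0.08,0]
    - [0,0,0]
  claw: [0,0,0,0,0]

```text
clock: 4.53
eef_pos: [0.4589, 0.1958, 0.1336]
ee_rot: [-3.127, -0.597, 0.259]
wrist_force: [0.7, -0.7, 0.5]
width: 0.0002
```

```bash
cat > now.py <<'E'
from plan import *
p,e,s=cur(); M=R.from_euler("xyz",s["ee_rot"]).as_matrix()
print(p.round(1),np.degrees(e).round(1),s["qpos"].round(3),"F",s["wrist_force"].round(1),s["clock"])
bx=np.array([np.cos(B[2]),np.sin(B[2]),0]); print("tool y.bx",(M[:,1]@bx).round(3),"z.bx",(M[:,2]@bx).round(3),"x.bx",(M[:,0]@bx).round(3))
E
python3 now.py
```

```text
[ 14.  130.2  68.6] 55.8 [ 0.194 -0.238  2.276  0.105  0.511  1.425] F [ 0.7 -0.7  0.5] 4.525
tool y.bx -1.0 z.bx 0.019 x.bx 0.007
```

```bash
python3 - <<'E'
from plan import *
p,e,s=cur(); t=T_of(0.03,e); ax=np.array([np.cos(e),np.sin(e)]);n=np.array([-ax[1],ax[0]])
t2=t-4*n; pre=t2+60*ax; print(t2,pre)
for r in steps([(pre,e),(t2,e)],p[1:],e): print(np.round(r,4))
E
```

```text
[ 75.54489689 -19.93062107] [109.28417126  29.68451135]
[-0.0045  0.0439  0.    ]
[-0.    0.06  0.  ]
```

play_rows:
  linear:
    - [-0.0023,0.003,0.022]
    - [-0.0023,0.003,0.022]
    - [0,0,0.015]
    - [0,0,0.015]
    - [0,0,0]
    - [0,0,0]
  dr:
    - [0,0,0]
    - [0,0,0]
    - [0,0,0]
    - [0,0,0]
    - [0,0,0]
    - [0,0,0]
  claw: [0,0,0,0,0,0]

```text
clock: 5.28
eef_pos: [0.4932, 0.2005, 0.0667]
ee_rot: [-3.126, -0.592, 0.259]
wrist_force: [-0.0, -0.3, 0.6]
width: 0.0002
```

```bash
python3 now.py
```

```text
[10.  95.8  1.7] 56.1 [0.187 0.006 2.245 0.187 0.306 1.333] F [-0.  -0.3  0.6] 5.275
tool y.bx -1.0 z.bx 0.02 x.bx 0.006
```

play_rows:
  linear:
    - [0.001,0,0.01]
    - [0.001,0,0.01]
    - [0.001,0,0.009]
    - [0,0,0]
  dr:
    - [0,0,0]
    - [0,0,0]
    - [0,0,0]
    - [0,0,0]
  claw: [0,0,0,0]

```text
clock: 5.78
eef_pos: [0.5117, 0.2059, 0.0433]
ee_rot: [-3.125, -0.59, 0.258]
wrist_force: [-0.3, 0.4, 0.3]
width: 0.0007
```

```bash
python3 now.py; python3 - <<'E'
from plan import *
im=get_image("scene"); c=camera_params("scene")
u=proj(bay([[0,.08,.065]],B),c)[0].astype(int)
a=cv2.resize(im[u[1]-50:u[1]+50,u[0]-65:u[0]+65],None,fx=4.5,fy=4.5,interpolation=cv2.INTER_CUBIC); cv2.imwrite("pics/v2.png",a)
p,e,s=cur(); prev=None
T,ee=p[1:],e
print("lift rows")
for a in np.radians([4,10,18,26,34,42,50,58,66,74,82,90]):
    ad=np.degrees(a); e2=e if ad<60 else e
    t=T_of(a,e2); r=steps([(t,e2)],T,ee)[0]; print(ad.round(),t.round(1),np.round(r,4)); T,ee=t,e2
E
```

```text
[ 10.6  76.5 -21.7] 56.2 [0.192 0.107 2.208 0.222 0.244 1.3  ] F [-0.3  0.4  0.3] 5.775
tool y.bx -1.0 z.bx 0.02 x.bx 0.006
lift rows
4.0 [ 72.3 -14.7] [ 0.0073 -0.0032  0.    ]
10.0 [71.7 -7. ] [ 0.0048 -0.0061  0.    ]
18.0 [69.6  3.1] [ 0.0074 -0.0072  0.    ]
26.0 [66.1 12.8] [ 0.0083 -0.0061  0.    ]
34.0 [61.3 22. ] [ 0.0091 -0.0049  0.    ]
42.0 [55.3 30.4] [ 0.0097 -0.0036  0.    ]
50.0 [48.2 37.8] [ 0.0101 -0.0022  0.    ]
58.0 [40.6 44.2] [ 0.0098 -0.0011  0.    ]
66.0 [33.9 49.5] [ 0.0085 -0.0007  0.    ]
74.0 [26.5 53.8] [0.0086 0.0006 0.    ]
82.0 [18.3 57. ] [0.0086 0.0019 0.    ]
90.0 [ 9.6 59. ] [0.0083 0.0032 0.    ]
```

View pics/v2.png

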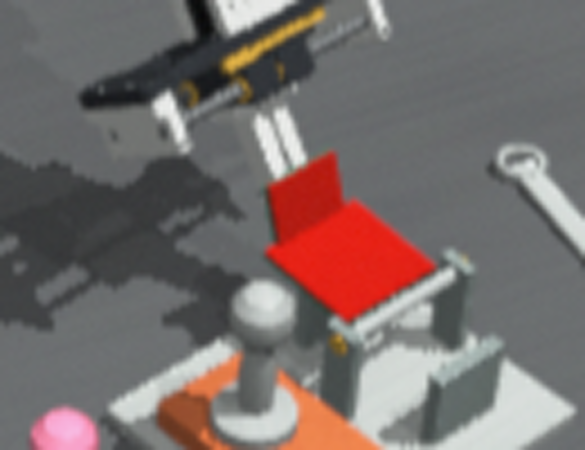

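The finger is now behind and under the tab (tab at crop 305,195, fingers at 280,140), with no contact force. Lifting along the arc.

play_rows:
  linear:
    - [0.0073,0,-0.0032]
    - [0.0048,0,-0.0061]
    - [0.0074,0,-0.0072]
    - [0.0083,0,-0.0061]
    - [0,0,0]
  dr:
    - [0,0,0]
    - [0,0,0]
    - [0,0,0]
    - [0,0,0]
    - [0,0,0]
  claw: [0,0,0,0,0]

```text
clock: 6.45
eef_pos: [0.5232, 0.2085, 0.0803]
ee_rot: [-3.126, -0.595, 0.259]
wrist_force: [-0.6, 0.1, -0.2]
width: 0.0007
```

```bash
python3 now.py; python3 - <<'E'
from plan import *
im=get_image("scene"); c=camera_params("scene")
u=proj(bay([[0,.08,.065]],B),c)[0].astype(int)
a=cv2.resize(im[u[1]-50:u[1]+50,u[0]-65:u[0]+65],None,fx=4.5,fy=4.5,interpolation=cv2.INTER_CUBIC); cv2.imwrite("pics/v3.png",a)
E
```

```text
[10.3 64.8 15.3] 55.9 [0.193 0.04  2.171 0.158 0.342 1.367] F [-0.6  0.1 -0.2] 6.45
tool y.bx -1.0 z.bx 0.02 x.bx 0.006
```

View pics/v3.png

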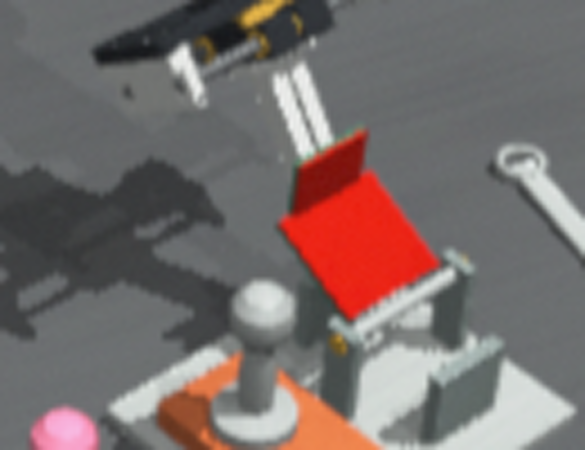

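The plate is up by roughly 25° and the finger follows behind the tab. Next I plan the rest of the arc, turning the finger upright on the way.

```bash
python3 - <<'E'
from plan import *
p,e,s=cur(); T,ee=p[1:],e
for ad in [34,42,50,58,66,74,82,90,98,106,114,122,130,138,146,154,162,168,172,175]:
    a=np.radians(ad); e2=e if ad<=66 else min(np.radians(82),e+np.radians((ad-66)*.5))
    t=T_of(a,e2); r=steps([(t,e2)],T,ee)[0]; print(ad,t.round(1),np.degrees(e2).round(),np.round(r,4)); T,ee=t,e2
E
```

```text
34 [61.2 22. ] 56.0 [ 0.0068 -0.0038  0.    ]
42 [55.2 30.4] 56.0 [ 0.0097 -0.0036  0.    ]
50 [48.1 37.9] 56.0 [ 0.0101 -0.0022  0.    ]
58 [40.6 44.2] 56.0 [ 0.0098 -0.0011  0.    ]
66 [33.9 49.5] 56.0 [ 0.0085 -0.0006  0.    ]
74 [26.6 53.7] 60.0 [ 0.0085  0.0006 -0.0698]
82 [18.7 56.9] 64.0 [ 0.0084  0.0012 -0.0698]
90 [10.4 59. ] 68.0 [ 0.0084  0.0018 -0.0698]
98 [ 1.9 59.8] 72.0 [ 0.0082  0.0024 -0.0698]
106 [-6.7 59.4] 76.0 [ 0.0081  0.003  -0.0698]
114 [-15.2  57.8] 80.0 [ 0.0078  0.0036 -0.0698]
122 [-23.5  54.9] 82.0 [ 0.0077  0.0044 -0.0363]
130 [-31.5  50.6] 82.0 [0.0073 0.0054 0.    ]
138 [-38.8  45. ] 82.0 [0.0065 0.0065 0.    ]
146 [-45.3  38.4] 82.0 [0.0054 0.0075 0.    ]
154 [-50.6  30.8] 82.0 [0.0042 0.0083 0.    ]
162 [-54.8  22.4] 82.0 [0.0029 0.0089 0.    ]
168 [-57.   15.7] 82.0 [0.0013 0.0069 0.    ]
172 [-58.   11.2] 82.0 [0.0004 0.0047 0.    ]
175 [-58.5   8.5] 82.0 [0.0001 0.0027 0.    ]
```

play_rows:
  linear:
    - [0.0068,0,-0.0038]
    - [0.0097,0,-0.0036]
    - [0.0101,0,-0.0022]
    - [0.0098,0,-0.0011]
    - [0.0085,0,-0.0006]
    - [0.0085,0,0.0006]
    - [0.0084,0,0.0012]
    - [0.0084,0,0.0018]
  dr:
    - [0,0,0]
    - [0,0,0]
    - [0,0,0]
    - [0,0,0]
    - [0,0,0]
    - [0,-0.07,0]
    - [0,-0.07,0]
    - [0,-0.07,0]
  claw: [0,0,0,0,0,0,0,0]

```text
clock: 7.5
eef_pos: [0.5754, 0.2221, 0.1228]
ee_rot: [-3.127, -0.38, 0.262]
wrist_force: [-1.0, -0.9, -0.7]
width: 0.0004
```

```bash
python3 now.py; python3 - <<'E'
from plan import *
im=get_image("scene"); c=camera_params("scene")
u=proj(bay([[0,.02,.1]],B),c)[0].astype(int)
a=cv2.resize(im[u[1]-50:u[1]+50,u[0]-65:u[0]+65],None,fx=4.5,fy=4.5,interpolation=cv2.INTER_CUBIC); cv2.imwrite("pics/v4.png",a)
p,e,s=cur(); T,ee=p[1:],e
for ad in [94,102,110,118,126,134,142,150,158,165,170,174]:
    a=np.radians(ad); e2=min(np.radians(82),e+np.radians((ad-90)*.5))
    t=T_of(a,e2); r=steps([(t,e2)],T,ee)[0]; print(ad,t.round(1),np.degrees(e2).round(),np.round(r,4)); T,ee=t,e2
E
```

```text
[10.5 10.8 57.8] 68.3 [0.209 0.148 1.85  0.049 0.766 1.486] F [-1.  -0.9 -0.7] 7.5
tool y.bx -1.0 z.bx 0.018 x.bx 0.01
94 [ 6.2 59.6] 70.0 [ 0.0004  0.0009 -0.0349]
102 [-2.4 59.8] 74.0 [ 0.0081  0.0027 -0.0698]
110 [-11.   58.8] 78.0 [ 0.0079  0.0033 -0.0698]
118 [-19.3  56.5] 82.0 [ 0.0077  0.0039 -0.0698]
126 [-27.6  52.9] 82.0 [ 0.0077  0.0048 -0.0004]
134 [-35.3  47.9] 82.0 [0.0069 0.006  0.    ]
142 [-42.2  41.8] 82.0 [0.006 0.007 0.   ]
150 [-48.1  34.7] 82.0 [0.0049 0.0079 0.    ]
158 [-52.9  26.7] 82.0 [0.0036 0.0086 0.    ]
165 [-56.   19.1] 82.0 [0.002  0.0079 0.    ]
170 [-57.5  13.5] 82.0 [0.0008 0.0058 0.    ]
174 [-58.3   9.4] 82.0 [0.0002 0.0041 0.    ]
```

View pics/v4.png

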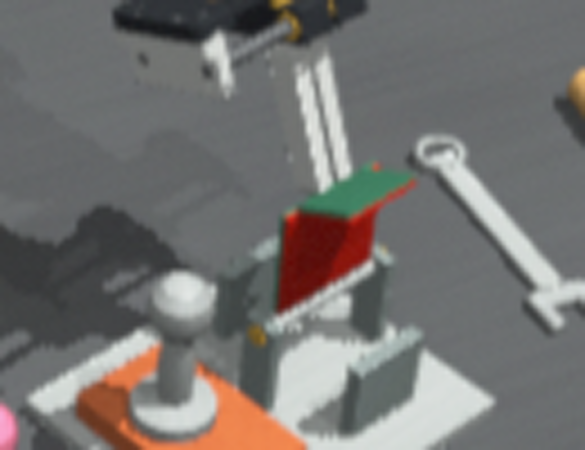

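The plate stands about upright, with the green tab side up at (360,190) and the finger behind it. The forces are small, so I continue over and down.

play_rows:
  linear:
    - [0.0004,0,0.0009]
    - [0.0081,0,0.0027]
    - [0.0079,0,0.0033]
    - [0.0077,0,0.0039]
    - [0.0077,0,0.0048]
    - [0.0069,0,0.006]
    - [0.006,0,0.007]
    - [0.0049,0,0.0079]
  dr:
    - [0,-0.035,0]
    - [0,-0.07,0]
    - [0,-0.07,0]
    - [0,-0.07,0]
    - [0,0,0]
    - [0,0,0]
    - [0,0,0]
    - [0,0,0]
  claw: [0,0,0,0,0,0,0,0]

```text
clock: 8.55
eef_pos: [0.6277, 0.2369, 0.0963]
ee_rot: [-3.128, -0.137, 0.266]
wrist_force: [0.1, -1.1, 0.3]
width: 0.0002
```

play_rows:
  linear:
    - [0.0036,0,0.0086]
    - [0.002,0,0.0079]
    - [0.0008,0,0.0058]
    - [0.0002,0,0.0041]
    - [0,0,0]
  dr:
    - [0,0,0]
    - [0,0,0]
    - [0,0,0]
    - [0,0,0]
    - [0,0,0]
  claw: [0,0,0,0,0]

```text
clock: 9.18
eef_pos: [0.6371, 0.24, 0.071]
ee_rot: [-3.128, -0.136, 0.266]
wrist_force: [0.1, -0.2, 0.7]
width: 0.0007
```

```bash
python3 now.py
```

```text
[ 12.5 -53.3   6. ] 82.2 [0.223 0.465 1.503 0.023 1.039 1.517] F [ 0.1 -0.2  0.7] 9.175
tool y.bx -1.0 z.bx 0.016 x.bx 0.014
```

play_rows:
  linear:
    - [0,0,0.001]
    - [0,0,0.001]
    - [0,0,0]
  dr:
    - [0,0,0]
    - [0,0,0]
    - [0,0,0]
  claw: [0,0,0]

```text
clock: 9.55
eef_pos: [0.6377, 0.2401, 0.0696]
ee_rot: [-3.128, -0.137, 0.266]
wrist_force: [0.2, 0.1, 1.1]
width: 0.0004
```

play_rows:
  linear:
    - [0,0,0.001]
    - [0,0,0]
  dr:
    - [0,0,0]
    - [0,0,0]
  claw: [0,0]

```text
clock: 9.8
eef_pos: [0.6378, 0.2401, 0.0692]
ee_rot: [-3.128, -0.137, 0.266]
wrist_force: [-2.8, -0.8, 3.1]
width: 0.0005
```

play_rows:
  linear:
    - [0,0,0.001]
    - [0,0,0]
  dr:
    - [0,0,0]
    - [0,0,0]
  claw: [0,0]

```text
clock: 10.05
eef_pos: [0.6379, 0.2402, 0.0689]
ee_rot: [-3.128, -0.137, 0.266]
wrist_force: [-3.5, -1.4, 8.7]
width: 0.0002
```

play_rows:
  linear:
    - [0,0,0.001]
    - [0,0,0]
  dr:
    - [0,0,0]
    - [0,0,0]
  claw: [0,0]

```text
clock: 10.3
eef_pos: [0.6379, 0.2402, 0.0688]
ee_rot: [-3.128, -0.137, 0.266]
wrist_force: [-6.2, -2.1, 12.7]
width: 0.0002
```

The force rises without any further travel, so the plate is on its stop. Withdrawing: straight up, then back towards the robot.

play_rows:
  linear:
    - [0,0,-0.01]
    - [0,0,-0.03]
    - [0,0,-0.04]
    - [0,0,-0.04]
    - [0,0,-0.04]
    - [-0.05,0,-0.01]
    - [-0.05,0,0]
    - [-0.05,0,0]
  dr:
    - [0,0,0]
    - [0,0,0]
    - [0,0,0]
    - [0,0,0]
    - [0,0,0]
    - [0,0,0]
    - [0,0,0]
    - [0,0,0]
  claw: [0,0,0,0,0,0,0,0]

```text
clock: 11.3
eef_pos: [0.4716, 0.1924, 0.2142]
ee_rot: [-3.128, -0.137, 0.266]
wrist_force: [-0.5, -0.3, -0.1]
width: 0.0005
```

play_rows:
  linear:
    - [0,0.05,0]
    - [0,0.05,0]
    - [0,0.05,0]
    - [0,0.05,0]
    - [0,0.05,0]
    - [0,0,0]
  dr:
    - [0,0,0]
    - [0,0,0]
    - [0,0,0]
    - [0,0,0]
    - [0,0,0]
    - [0,0,0]
  claw: [0,0,0,0,0,0]

```text
clock: 12.05
eef_pos: [0.5396, -0.0516, 0.2108]
ee_rot: [-3.129, -0.137, 0.261]
wrist_force: [0.1, -0.2, 0.0]
width: 0.0005
```

```bash
python3 - <<'E'
from plan import *
a=get_image("top")[190:320,200:520]; a=cv2.resize(a,None,fx=2.4,fy=2.4,interpolation=cv2.INTER_CUBIC)
c=camera_params("scene"); im=get_image("scene"); cr=[]
x0,y0=315,165
for an in (np.pi,np.pi-.1):
    d=cv2.resize(im[y0:y0+110,x0:x0+128],None,fx=3,fy=3,interpolation=cv2.INTER_CUBIC)
    q=((proj(bay(marker(an),B),c)-[x0,y0]+.5)*3).astype(np.int32)
    cv2.polylines(d,[q[:4]],True,(0,255,255),1); cr.append(d)
b=np.hstack(cr); a=cv2.copyMakeBorder(a,0,0,0,b.shape[1]-a.shape[1],0) if 0 else cv2.resize(a,(b.shape[1],260))
cv2.imwrite("pics/f.png",np.vstack([b[:330],a])); print(b.shape)
E
```

```text
(330, 768, 3)
```

View pics/f.png

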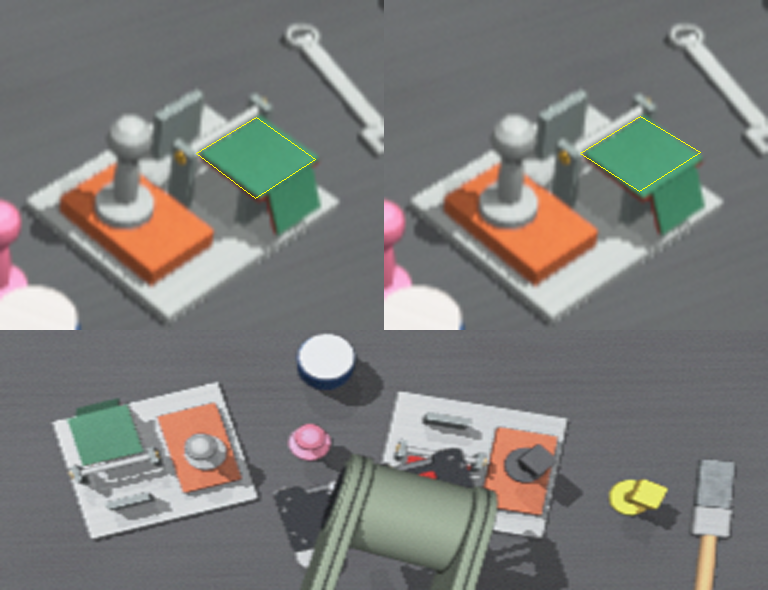

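The marker lies flat with its green face up and the outline for 3.14 rad fits. Both parts are standing where they were, and the arm is clear.

```bash
python3 -c "
from plant import *
s=get_state();print(s['clock'],s['wrist_force']);print(close_job())"
```

```text
12.15 [-0.5226316  -0.69608256  0.02995606]
the job is handed in; nothing more can be done
None
```

The red marker in the ball-topped part's bay is flipped and lies flat with its green face up. I handed the job in at 12.15 s of the 54 s allowed. I lifted it with the shut fingertip leaning under its edge, took it over the pivot along the arc, and pressed it onto the far rest.

- **Forces:** readings while lifting it over stayed under 2 N. The final press ended at about 14 N at the wrist with almost no further travel, so the plate was on its stop. That is more than the 2 to 6 N suggested, but well under the limits.
- **Last check:** the final pictures show the plate flat on the far side, matching the outline for 3.14 rad. Both parts, the pink and yellow look-alikes and the can look unmoved. The wrist force was near zero, with the tool about 0.2 m above the bench.
- **Not fully seen:** the arm hid part of the other bay's marker in the last top view. I saw red there, and the arm never worked near it.
- **What went differently:** the first descent, leaning about 50°, ran into the limits of joints 3 and 5 in free space. I steepened the finger to about 34° from vertical and carried on with no contact made.

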